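Make up the platter kit and the brush kit

ROBOT

A 6-joint arm with a two-finger parallel gripper is mounted at the origin on the work surface. World frame = base frame: x ahead of the robot, y to its left, z up, the work surface at z = 0. Lengths are in mm, angles in degrees, forces in N, time in s.
With the tool pointing down it reaches from about 350 to 850 mm from the base axis. Payload 8.1 kg.
Tool frame: the origin (TCP) lies at the very end of the fingers, on their centre line; the grasp point (between the pads) lies 19 mm behind it; z points along the fingers, y is the line along which they close (so a half turn about z gives the same grasp; the last joint's range is limited). The gripper opens to 85 mm and grips with 20 to 120 N. Pads are 22 mm wide; open, the fingers measure 114 mm over their backs; the gripper's body (76 mm by 85 mm) begins 54 mm behind the grasp point. The pads swing forward as they close: fully open they stand 13 mm farther back than shut.
Start: joints at [-73.934, 7.471, 85.268, -0, 87.261, -4.893], TCP at [214.638, -560.3, 231.292] pointing down, gripper open.
Joint ranges: [-169.43, 169.43], [-51.17, 129.36], [1.28, 143.12], [-76.62, 256.62], [0, 156.53], [-152.29, 152.29]. Speed limits (degrees/s): [136.94, 136.94, 159.86, 180, 180, 180].

INTERFACE

Orientations are given as [roll, pitch, yaw] about the fixed x, y, z axes, in that order (R = Rz(yaw) Ry(pitch) Rx(roll)).
In Python, from bench import status, viewer, job gives the robot as it stands.
- The arm moves only by the tool arm_command, never from a script. Its argument "targets" is a list that holds one entry, the list of rows, each a list of 7 numbers: the shift along the world's x, y, z in m, then the turn, a rotation vector about the world's x, y, z in rad, then the opening, from -1 (shut) to 1 (fully open). In form: [[[dx, dy, dz, rx, ry, rz, gripper], ...]]. A call has 1 to 10 rows; each row shifts and turns the commanded pose from where the row before left it; what a row does not reach is not made up. A row lasts 1/8 s, in which the tool goes at most 62.5 mm and 10.7 degrees, less where a joint would pass 70% of its speed; a pose out of reach is approached as far as the arm can. A call with a gripper value outside its range is refused whole. The fingers move at their own pace and stop on an object; "force" is the grip in N (left out, the last holds). Time passes only in rows, so rows that do not move let the fingers close. It gives the time, the measured TCP pose, the force, the opening and the grip force at its end, in the units of the state.
- status.sense(): the state, without advancing time (a new reading comes with each control period).
- viewer.snapshot(name): name is "side" or "top"; returns the picture (384x512x3 uint8, red, green, blue); there is no depth.
- viewer.camera_model(name): a dict with "vertical_fov" (degrees; the focal length in pixels is half the picture's height over the tangent of half this angle, whatever the lens; pixels are square), "cx", "cy" (the principal point, pixels), "xyz" and "attitude" of the camera in the world. Camera axes: x right, y down, z forward; pixel columns grow to the right and rows downward; lengths in mm; the calibration is good to about 2 mm. A picture is of the moment at which its call begins. camera_model takes no time and is no camera call.
- job.hand_in(): hands the job in; it is judged then, once.
The state is a dict: "time": time; "joint_pos": joint angles; "qd": joint speeds; "joint_efforts": joint torques, N m; "tool_pos": TCP position; "tcp_rot": TCP orientation; "ft_force": force on the tool from outside, world axes, zero at the start; "wrist_torque": the same for the moment, N m; "finger_gap": finger opening in mm; "grip_force": force on a finger pad.
Only numpy, scipy, OpenCV 4.12 (cv2) and the standard library are available. Lean on these libraries where they do the work, as an engineer would, in place of code of your own. Each camera call takes 0.05 s, during which the arm holds its last target. There are 200 camera calls.

TASK

Make up two spares kits from the stock on the bench. Platter kit, on the rectangular board: lay the cork pad centred on the wide felt disc with the large black knob standing upright on the middle of the pad, and set the aluminium centre adapter flat on the middle of the narrow felt disc. Brush kit, on the round board: set the tin dust cap, open side up, in the middle of the felt disc with the small black knob standing upright inside it; leave the bottle, the record and the brush boom where they are.

Things in the scene. Friction and masses are not known exactly. Their poses are not given: they have to be found in the camera images.
- long_board: Platter kit board: fixed rectangular plywood board, 200 x 120 mm, 8 mm thick. Two grey felt discs, flush in its top, mark the places: a wide one (72 mm diameter) centred at x = -50 mm, y = 0 and a narrow one (50 mm) at x = +55 mm, y = 0 in the board's frame. Origin: centre of the underside; x along the long side, z up. Any yaw, left or right on the bench.
- round_board: Kit board for the brush kit: fixed round plywood board, 150 mm diameter, 8 mm thick, with one grey felt disc of 76 mm diameter at its centre. Origin: centre of the underside, z up. On the other side of the bench from the rectangular board.
- cork_pad: Loose cork platter pad: plain brown cork disc, 50 mm diameter, 12 mm thick, 15 g, lying flat. Origin: centre of the underside, z up.
- large_knob: Loose large black bakelite knob, standing upright: skirt 40 mm diameter and 6 mm high, tapering by 9 mm height to a grip of 30 mm diameter, 30 mm high in all, about 50 g, thin white pointer line on top. Origin: centre of the underside, z up.
- small_knob: Loose small black bakelite knob, standing upright: plain cylinder 20 mm diameter, 34 mm high, about 25 g, thin white pointer line on top. Origin: centre of the underside, z up.
- adapter: Loose solid aluminium centre adapter for large-hole records: disc 38 mm diameter, straight-sided to 10 mm height, then coned to 14 mm high at the top with a small dark spot in the middle, about 35 g. Origin: centre of the underside, z up.
- dust_cap: Loose tin dust cap lying open side up like a small dish: 54 mm outside diameter, 14 mm high, wall 2.5 mm (49 mm inside), inner floor 3 mm above the underside, 30 g. Origin: centre of the underside, z up.
- bottle: Bystander: loose small amber bottle of cleaning fluid with a white label and white cap, 38 mm diameter, 90 mm high, about 90 g, standing upright among the stock. Origin: centre of the underside.
- record: Bystander: loose clear acrylic record, 175 mm diameter, 3 mm thick, with a brown label, lying on the platter of the cleaning machine at the far side of the bench (its underside 47 mm above the bench). Origin: centre of the underside.
- boom_brush (a point): Bystander: the goat-hair brush under the swing arm's pivoting aluminium boom, over the record, about 64 mm above the bench; the boom swings freely if pushed, its post is at most 100 mm high. Point: middle of the bristles' lower edge.
Not all that is in view belongs to the job. Leave any red look-alike of the small_knob alone. Leave any pink look-alike of the large_knob alone.

How it is judged:
By the outcome, as a careful person would: the job done as asked, in the order asked, and still so for the second after the job is handed in, with the robot touching nothing.
It also fails if it takes over 128 s, if anything falls off the work surface, if the arm or the gripper's body presses on something with over 40 N, if the wrist force passes 120 N, or if a joint passes its speed limit or range.

## Working session

There is one attempt and no reset: what is moved stays moved. The work goes in short steps, Python scripts to look and compute and a tool call to move; the robot and the scene stay as the last step left them, time stands still between calls to the robot, and variables do not carry over. Pictures are saved under pics/ and viewed, at most 14 in all, crops included, and the job is handed in when it is done.

Besides the shell and the picture viewer there is one more tool, called after "Emit:" in YAML: its name, and indented under it one key for each argument. arm_command: Moves the arm, as the interface text tells. Its arguments: {"type":"object","properties":{"targets":{"type":"array"},"force":{"type":"number"}},"required":["targets"]}

```bash
mkdir -p pics; ls; python3 - <<'E'
from bench import status, viewer
import cv2
for n in("top","side"):
    im=viewer.snapshot(n); cv2.imwrite(f"pics/{n}0.png",cv2.resize(im[:,:,::-1],(800,600),interpolation=cv2.INTER_CUBIC)); cv2.imwrite(f"{n}0raw.png",im[:,:,::-1])
    print(n,viewer.camera_model(n))
print(status.sense())
E
```

```text
pics
top {'vertical_fov': 50.26609811632078, 'cx': 258.52211113393497, 'cy': 182.80212842464962, 'xyz': array([ 345.52765857,   10.99855859, 1052.10465744]), 'attitude': array([-168.03563224,   -0.22873389,  -95.38388406])}
side {'vertical_fov': 50.85634348727892, 'cx': 255.89956295582246, 'cy': 188.77890756193045, 'xyz': array([145.97745203, 650.18948398, 530.9011682 ]), 'attitude': array([-1.20069873e+02,  2.97189943e-02, -1.46083499e+02])}
{'time': 0.1, 'joint_pos': array([-7.39339357e+01,  7.51009537e+00,  8.53245997e+01, -1.38106172e-04,
        8.72623069e+01, -4.89088561e+00]), 'qd': array([-0.01100042,  0.01273047, -0.16329993,  0.07257545, -0.03371288,
        0.03814818]), 'joint_efforts': array([ 1.85340992e-03, -5.70947957e+01, -5.01945519e+01, -5.69236477e-05,
        8.12842132e-03,  6.90202523e-05]), 'tool_pos': array([ 214.49970994, -559.80277538,  230.34153647]), 'tcp_rot': array([-1.79903339e+02, -8.13280409e-03,  2.09569497e+01]), 'ft_force': array([-0.32408914,  0.3159599 ,  0.68606848]), 'wrist_torque': array([ 0.01108444,  0.04355061, -0.00840611]), 'grip_force': 0.0, 'finger_gap': 85.5998103002089}
```

View pics/top0.png

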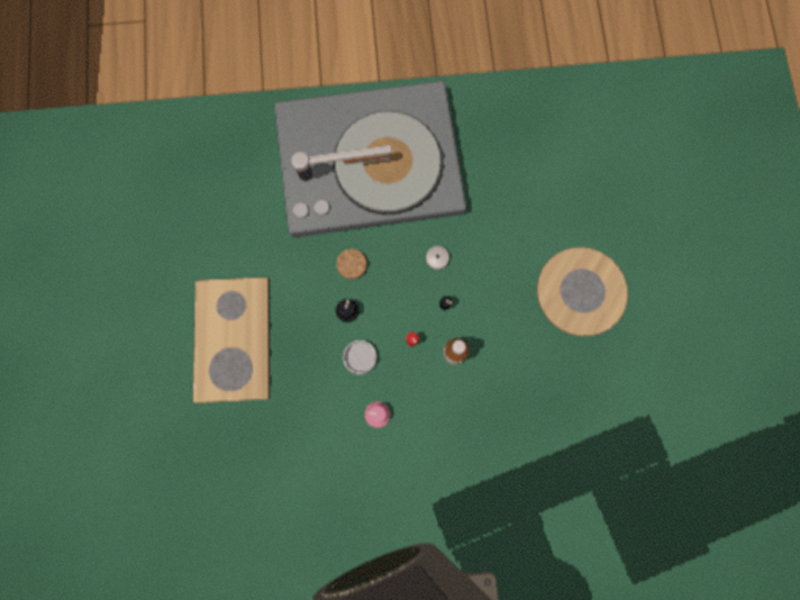

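View pics/side0.png

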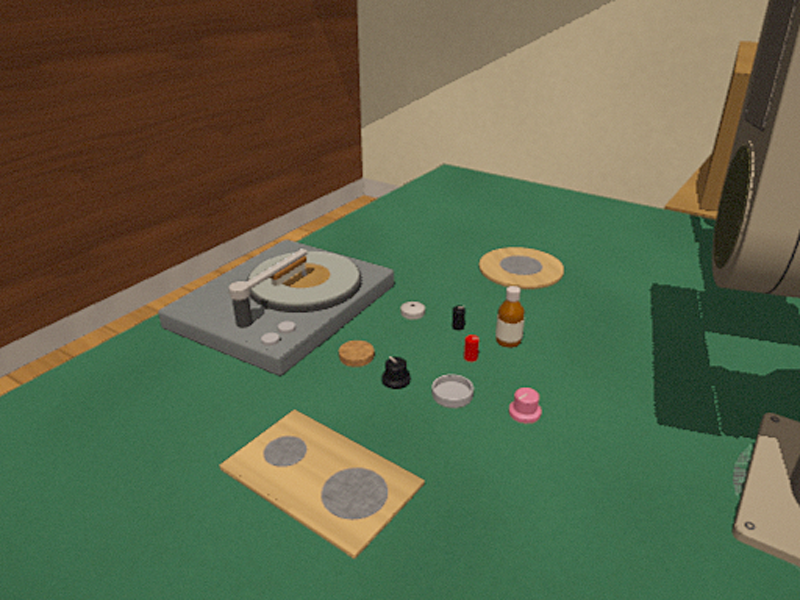

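Candidates, in 800x600 top-view pixels:
- Large knob: black (347,310) is the one I want; pink (378,414) is the look-alike to leave.
- Small knob: black (447,302) is the one I want; red (413,339) is the look-alike. The black post (304,170) and the bottle (456,350) are also not it.
- Adapter: the pale disc with a dark spot (437,257); the machine's grey knobs (300,210) and (321,207) are not it.
- Cork pad: (351,263); the record label (388,160) is not it.
- Dust cap: (360,357).
- Boards: rectangular (231,340), round (583,290).

In the side view they sit at: cork (356,353), large knob (396,372), cap (452,390), adapter (413,310), small knob (459,317).

```bash
cat > h.py <<'E'
import numpy as np, cv2
from scipy.spatial.transform import Rotation as Ro
from bench import viewer
S=1.5625; U=4
CM={n:viewer.camera_model(n) for n in("top","side")}
def ray(n,u,v):
    c=CM[n]; f=192/np.tan(np.radians(c["vertical_fov"]/2))
    d=Ro.from_euler("xyz",c["attitude"],degrees=True).apply([(u-c["cx"])/f,(v-c["cy"])/f,1])
    return np.array(c["xyz"]),d
def plane(n,p,z):
    o,d=ray(n,*p); return o+d*(z-o[2])/d[2]
def tri(p,q):
    o1,d1=ray("top",*p); o2,d2=ray("side",*q)
    s=np.linalg.lstsq(np.c_[d1,-d2],o2-o1,rcond=None)[0]
    a,b=o1+s[0]*d1,o2+s[1]*d2
    return (a+b)/2,np.linalg.norm(a-b)
def up(im): # RGB -> upsampled float; pixel u = (U-grid+.5)/U-.5
    return cv2.resize(im,None,fx=U,fy=U,interpolation=cv2.INTER_CUBIC).astype(float)
def nongreen(b):
    return (b[...,1]-b[...,0]<12)
def felt(b):
    return (abs(b[...,0]-b[...,2])<32)&(b.max(2)<190)&(b.max(2)>50)&(b[...,1]-b[...,0]<12)
def blob(m,x,y,fill=True): # seed in 800x600 px
    m=m.astype(np.uint8); n,l,st,c=cv2.connectedComponentsWithStats(m,connectivity=4)
    cx,cy=x/S*U,y/S*U; yy,xx=np.nonzero(m); k=np.argmin((xx-cx)**2+(yy-cy)**2)
    one=(l==l[yy[k],xx[k]]).astype(np.uint8)
    cs,_=cv2.findContours(one,cv2.RETR_EXTERNAL,cv2.CHAIN_APPROX_NONE); ct=max(cs,key=cv2.contourArea)
    M=cv2.moments(ct); p=np.array([M["m10"]/M["m00"],M["m01"]/M["m00"]])
    return (p+.5)/U-.5, M["m00"]/U**2, ct
E
cat > m.py <<'E'
from h import *
im={n:cv2.imread(f"{n}0raw.png")[:,:,::-1] for n in CM}
B={n:up(i) for n,i in im.items()}
things={"cork":((351,263),(356,353),12,50),"lknob":((347,310),(396,372),30,40),"cap":((360,357),(452,390),14,54),"adapter":((437,257),(413,310),14,38),"sknob":((447,302),(459,317),34,20),"bottle":((456,350),(510,320),90,38),"pink":((378,414),(525,405),30,40),"red":((413,339),(471,348),34,20),
"board":((231,320),(320,480),8,200),"round":((545,290),(490,268),8,150)}
for k,(a,b,h,D) in things.items():
    p,A,ct=blob(nongreen(B["top"]),*a); q,A2,_=blob(nongreen(B["side"]),*b)
    P,g=tri(p,q)
    print(k,"tri",P.round(1),"gap",g.round(1),"top@h/2",plane("top",p,h/2)[:2].round(1),"side@h/2",plane("side",q,h/2)[:2].round(1),"eqdiam",round(np.sqrt(A*4/np.pi)*1050/410,1),A2)
    if k=="board":
        r=cv2.minAreaRect(ct); 
        c=[plane("top",(np.array(x)+.5)/U-.5,8)[:2] for x in cv2.boxPoints(r)]
        print(" edges",[np.linalg.norm(c[i]-c[i-1]).round(1) for i in range(4)])
for k,a,b in(("wide",(231,370),(355,493)),("narrow",(231,305),(285,451)),("rfelt",(583,290),(521,265))):
    p,A,_=blob(felt(B["top"]),*a); q,A2,_=blob(felt(B["side"]),*b); P,g=tri(p,q)
    print(k,P.round(1),g.round(1),plane("top",p,8)[:2].round(1),plane("side",q,8)[:2].round(1),round(np.sqrt(A*4/np.pi)*1050/410,1),A2)
E
python3 m.py
python3 - <<'E'
import cv2
a=cv2.imread("top0raw.png")[150:280,200:320]; b=cv2.imread("side0raw.png")[180:280,200:360]
a=cv2.resize(a,(480,520),interpolation=cv2.INTER_CUBIC);cv2.imwrite("pics/crop0.png",a)
E
```

```text
cork tri [612.   71.    6.5] gap 0.5 top@h/2 [612.4  71.2] side@h/2 [612.3  70.4] eqdiam 51.6 322.1875
lknob tri [533.6  84.   11.3] gap 1.3 top@h/2 [532.4  83.5] side@h/2 [531.5  88.2] eqdiam 35.4 266.28125
cap tri [454.5  69.2   7.3] gap 0.2 top@h/2 [454.6  69.3] side@h/2 [454.7  68.8] eqdiam 55.9 457.5625
adapter tri [609.8 -74.2   6.1] gap 0.0 top@h/2 [609.5 -74.1] side@h/2 [608.9 -72.9] eqdiam 38.8 143.75
sknob tri [529.5 -79.6  16.8] gap 0.0 top@h/2 [529.5 -79.6] side@h/2 [529.4 -79.3] eqdiam 19.2 97.34375
bottle tri [440.  -79.1 103.3] gap 1.3 top@h/2 [446.5 -84.5] side@h/2 [ 479.5 -178.8] eqdiam 43.4 1686.375
pink tri [360.4  48.9  11.5] gap 0.1 top@h/2 [360.3  48.7] side@h/2 [359.   52.9] eqdiam 44.9 384.375
red tri [474.7 -18.1  17.4] gap 0.5 top@h/2 [475. -18.] side@h/2 [474.7 -18.7] eqdiam 24.9 155.875
board tri [501.5 278.3  -1.3] gap 3.5 top@h/2 [502.3 277.9] side@h/2 [496.2 281.5] eqdiam 178.2 6298.9375
 edges [np.float64(208.1), np.float64(129.2), np.float64(207.9), np.float64(124.0)]
round tri [ 537.1 -322.6  -39.3] gap 0.4 top@h/2 [ 529.3 -309.5] side@h/2 [ 507.6 -248.8] eqdiam 148.3 1686.375
wide [454.6 279.9   7.7] 0.0 [454.6 279.8] [454.5 280. ] 69.7 1052.0625
narrow [559.6 274.9   8.6] 0.1 [559.8 275.1] [560.1 274.5] 46.0 387.0
rfelt [ 529.7 -308.9    9. ] 0.4 [ 530.  -309.1] [ 530.2 -310.7] 71.1 231.46875
```

View pics/crop0.png

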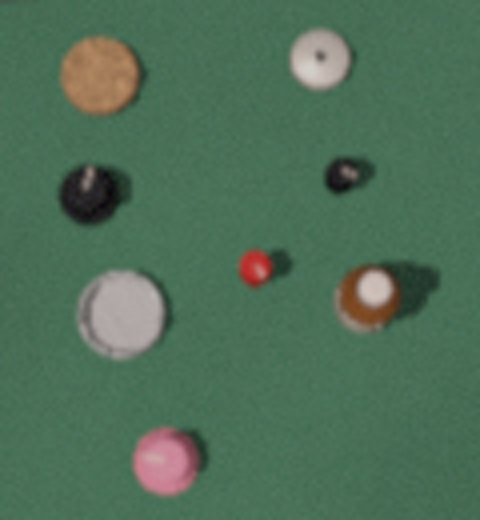

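The crop shows the black large knob (90,195), black small knob (343,175), cork (100,75), adapter with its dark spot (320,60), and cap (122,313). Red (255,268) and pink (167,461) stay put. Triangulated heights agree with the text, and the two felts measure 105.1 mm apart against 105 specified. First job is to move over the cork.

Emit:
arm_command:
  targets:
    - [[0.0265,0.042,0,0,0,-0.0366,0.5],[0.0265,0.042,0,0,0,-0.0366,0.5],[0.0265,0.042,0,0,0,-0.0366,0.5],[0.0265,0.042,0,0,0,-0.0366,0.5],[0.0265,0.042,0,0,0,-0.0366,0.5],[0.0265,0.042,0,0,0,-0.0366,0.5],[0.0265,0.042,0,0,0,-0.0366,0.5],[0.0265,0.042,0,0,0,-0.0366,0.5],[0.0265,0.042,0,0,0,-0.0366,0.5],[0.0265,0.042,0,0,0,-0.0366,0.5]]
  force: 30

```text
time: 1.35
tool_pos: [480.1, -138.7, 231.0]
tcp_rot: [-180.0, 0.0, -0.1]
ft_force: [0.6, 0.9, -0.2]
finger_gap: 64.1
grip_force: 0.0
```

```bash
python3 - <<'E'
from h import *
for k,a,b in(("lknob",(347,312),(396,374)),("pink",(378,414),(525,405)),("sknob",(447,303),(459,318))):
  for t in (45,55):
    r=[]
    for n,s in(("top",a),("side",b)):
        x=up(cv2.imread(f"{n}0raw.png")[:,:,::-1])
        m=(x.max(2)<t+10)|nongreen(x) if k!="pink" else nongreen(x)
        m=nongreen(x)|((x[...,1]<t)&(x[...,1]<1.8*x[...,0])) if k!="pink" else m
        p,A,ct=blob(m,*s); r.append(p); print(k,t,n,round(A,1),(np.array(cv2.boundingRect(ct))/U))
    P,g=tri(*r); print(P.round(1),g.round(1),plane("top",r[0],10)[:2].round(1))
E
```

```text
lknob 45 top 153.1 [215.25 191.5   15.    14.  ]
lknob 45 side 269.8 [244.75 228.    18.    21.  ]
[533.8  83.7  10.9] 1.4 [533.3  83.5]
lknob 55 top 162.8 [215.25 191.5   15.5   14.5 ]
lknob 55 side 275.1 [244.75 228.    18.    21.  ]
[533.9  83.4  10.6] 1.6 [533.3  83. ]
pink 45 top 241.4 [232.75 256.5   17.75  18.  ]
pink 45 side 384.4 [325.5 248.   21.5  23.5]
[360.4  48.9  11.5] 0.1 [360.3  48.9]
pink 55 top 241.4 [232.75 256.5   17.75  18.  ]
pink 55 side 384.4 [325.5 248.   21.5  23.5]
[360.4  48.9  11.5] 0.1 [360.3  48.9]
sknob 45 top 45.9 [281.75 190.25   8.25   7.75]
sknob 45 side 99.5 [289.75 195.75   7.75  15.5 ]
[529.4 -79.4  16.8] 0.1 [530.6 -80. ]
sknob 55 top 50.8 [281.5  190.     8.5    8.25]
sknob 55 side 103.1 [289.5  195.75   8.25  15.5 ]
[529.4 -79.4  16.8] 0.2 [530.6 -80.1]
```

Emit:
arm_command:
  targets:
    - [[0.0264,0.042,0,0,0,0,0.5],[0.0264,0.042,0,0,0,0,0.5],[0.0264,0.042,0,0,0,0,0.5],[0.0264,0.042,0,0,0,0,0.5],[0.0264,0.042,0,0,0,0,0.5],[0,0,-0.035,0,0,0,0.5],[0,0,-0.035,0,0,0,0.5],[0,0,-0.035,0,0,0,0.5],[0,0,-0.035,0,0,0,0.5],[0,0,0,0,0,0,0.5]]

```text
time: 2.6
tool_pos: [608.4, 69.6, 87.1]
tcp_rot: [180.0, 0.5, -0.0]
ft_force: [-0.8, 0.1, 0.4]
finger_gap: 64.4
grip_force: 0.0
```

Emit:
arm_command:
  targets:
    - [[0,0.001,-0.02,0,0,0,0.5],[0,0,-0.02,0,0,0,0.5],[0,0,-0.02,0,0,0,0.5],[0,0,0,0,0,0,0.5],[0,0,0,0,0,0,0.5],[0,0,0,0,0,0,0.5]]

```text
time: 3.35
tool_pos: [612.5, 70.7, 32.4]
tcp_rot: [-180.0, -0.1, -0.0]
ft_force: [0.1, -0.9, -0.1]
finger_gap: 63.9
grip_force: 0.0
```

Emit:
arm_command:
  targets:
    - [[0,0,-0.016,0,0,0,0.5],[0,0,-0.015,0,0,0,0.5],[0,0,0,0,0,0,0.5],[0,0,0,0,0,0,0.5],[0,0,0,0,0,0,0],[0,0,0,0,0,0,-0.2],[0,0,0,0,0,0,-0.2],[0,0,0,0,0,0,-0.2],[0,0,0,0,0,0,-0.2]]

```text
time: 4.47
tool_pos: [612.4, 70.7, 1.1]
tcp_rot: [-180.0, -0.1, -0.0]
ft_force: [-0.1, 0.3, 6.3]
finger_gap: 48.6
grip_force: 31.3
```

Emit:
arm_command:
  targets:
    - [[0,0,0.03,0,0,0,-0.2],[0,0,0.04,0,0,0,-0.2],[0,0,0.03,0,0,0,-0.2],[-0.0263,0.0349,0,0,0,0,-0.2],[-0.0263,0.0349,0,0,0,0,-0.2],[-0.0263,0.0349,0,0,0,0,-0.2],[-0.0263,0.0349,0,0,0,0,-0.2],[-0.0263,0.0349,0,0,0,0,-0.2],[-0.0263,0.0349,0,0,0,0,-0.2],[0,0,0,0,0,0,-0.2]]

```text
time: 5.72
tool_pos: [451.7, 281.9, 99.7]
tcp_rot: [-180.0, 0.1, 0.2]
ft_force: [0.8, 0.3, -0.2]
finger_gap: 48.3
grip_force: 31.1
```

Emit:
arm_command:
  targets:
    - [[0,0,-0.03,0,0,0,-0.2],[0,0,-0.03,0,0,0,-0.2],[0,0,-0.015,0,0,0,-0.2],[0,0,0,0,0,0,-0.2],[0,0,0,0,0,0,-0.2],[0,0,0,0,0,0,-0.2]]

```text
time: 6.48
tool_pos: [454.9, 280.5, 26.7]
tcp_rot: [-179.9, -0.1, -0.0]
ft_force: [0.5, 0.8, -0.7]
finger_gap: 47.8
grip_force: 31.1
```

Emit:
arm_command:
  targets:
    - [[0,-0.0005,-0.01,0,0,0,-0.2],[0,0,-0.007,0,0,0,-0.2],[0,0,0,0,0,0,-0.2],[0,0,0,0,0,0,-0.2],[0,0,0,0,0,0,-0.2]]

```text
time: 7.1
tool_pos: [453.8, 279.6, 8.3]
tcp_rot: [180.0, 0.0, -0.0]
ft_force: [0.5, -0.2, 0.2]
finger_gap: 48.7
grip_force: 35.7
```

Emit:
arm_command:
  targets:
    - [[0,0,0,0,0,0,0.3],[0,0,0,0,0,0,0.5],[0,0,0,0,0,0,0.5],[0,0,0.02,0,0,0,0.5],[0,0,0.03,0,0,0,0.5],[0,0,0.04,0,0,0,0.2],[0,-0.04,0,0,0,0,0.2],[0.02,-0.05,0,0,0,0,0.2],[0.03,-0.05,0,0,0,0,0.2],[0.029,-0.055,0,0,0,0,0.2]]

```text
time: 8.35
tool_pos: [533.6, 83.3, 98.7]
tcp_rot: [-180.0, -0.1, 0.0]
ft_force: [0.3, -0.4, -0.1]
finger_gap: 51.1
grip_force: 0.0
```

```bash
cat > look.py <<'E'
import sys; from h import *
t=sys.argv[1]
for n in CM: cv2.imwrite(f"{n}{t}raw.png",viewer.snapshot(n)[:,:,::-1])
a=cv2.imread(f"top{t}raw.png")[150:280,110:310]; b=cv2.imread(f"side{t}raw.png")[180:360,120:370]
cv2.imwrite(f"pics/look{t}.png",np.vstack([cv2.resize(a,(462,300)),cv2.resize(b,(462,300))]) if 0 else np.hstack([cv2.resize(a,(400,260),interpolation=2),cv2.resize(b,(361,260),interpolation=2)]))
E
python3 look.py 1
```

```text
(no output)
```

View pics/look1.png

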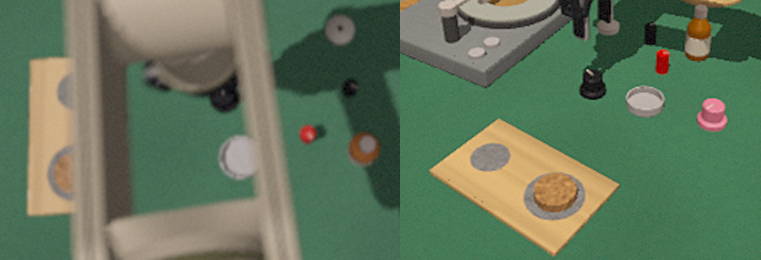

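Cork is flat on the wide felt (side crop (555,190)). The large knob (593,82) is clear under the open fingers, so I'll grasp it next.

Emit:
arm_command:
  targets:
    - [[0,0.0007,-0.03,0,0,0,0.2],[0,0,-0.03,0,0,0,0.2],[0,0,-0.016,0,0,0,0.2],[0,0,-0.01,0,0,0,0.2],[0,0,0,0,0,0,0.2],[0,0,0,0,0,0,0],[0,0,0,0,0,0,-0.5],[0,0,0,0,0,0,-0.5],[0,0,0,0,0,0,-0.5],[0,0,0,0,0,0,-0.5]]

```text
time: 9.7
tool_pos: [533.9, 85.4, 13.6]
tcp_rot: [-180.0, -0.1, -0.0]
ft_force: [-1.7, 0.2, 6.5]
finger_gap: 28.5
grip_force: 29.6
```

Emit:
arm_command:
  targets:
    - [[0,0,0.03,0,0,0,-0.5],[0,0,0.04,0,0,0,-0.5],[0,0,0.02,0,0,0,-0.5],[-0.0159,0.039,0,0,0,0,-0.5],[-0.0159,0.039,0,0,0,0,-0.5],[-0.0159,0.039,0,0,0,0,-0.5],[-0.0159,0.039,0,0,0,0,-0.5],[-0.0159,0.039,0,0,0,0,-0.5],[0,0,-0.03,0,0,0,-0.5],[0,0,-0.02,0,0,0,-0.5]]

```text
time: 10.95
tool_pos: [452.7, 280.9, 51.5]
tcp_rot: [180.0, 0.0, 0.1]
ft_force: [-0.1, -0.8, -0.7]
finger_gap: 28.8
grip_force: 30.0
```

Emit:
arm_command:
  targets:
    - [[0,0,0,0,0,0,-0.5],[0,0,0,0,0,0,-0.5],[0,0,0,0,0,0,-0.5]]

```text
time: 11.32
tool_pos: [454.3, 280.6, 53.7]
tcp_rot: [-179.9, -0.1, -0.0]
ft_force: [-0.1, -0.5, -0.1]
finger_gap: 28.0
grip_force: 30.0
```

```bash
python3 look.py 2
```

```text
(no output)
```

View pics/look2.png

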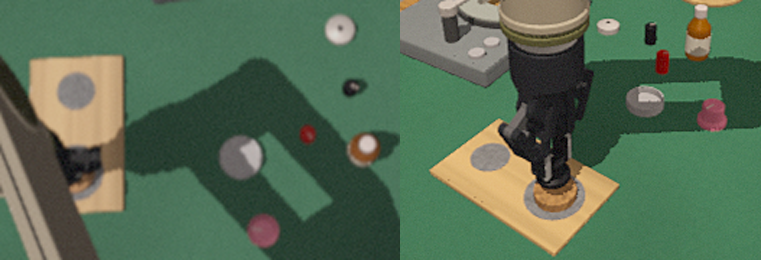

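Knob held upright over the cork (side crop (552,180)); the bystanders haven't moved.

Emit:
arm_command:
  targets:
    - [[0,0,-0.01,0,0,0,-0.5],[0,0,-0.008,0,0,0,-0.5],[0,0,0,0,0,0,-0.5],[0,0,0,0,0,0,-0.5],[0,0,0,0,0,0,-0.5]]

```text
time: 12.05
tool_pos: [453.1, 280.2, 34.0]
tcp_rot: [180.0, 0.0, -0.0]
ft_force: [-0.4, 0.0, -0.9]
finger_gap: 28.4
grip_force: 30.6
```

Emit:
arm_command:
  targets:
    - [[0.0005,0,-0.001,0,0,0,-0.5],[0,0,0,0,0,0,-0.5],[0,0,0,0,0,0,-0.5]]

```text
time: 12.42
tool_pos: [453.8, 280.3, 33.3]
tcp_rot: [180.0, 0.0, -0.0]
ft_force: [0.8, 0.3, -0.1]
finger_gap: 28.5
grip_force: 30.6
```

Emit:
arm_command:
  targets:
    - [[0,0,-0.0005,0,0,0,-0.5],[0,0,0,0,0,0,-0.15],[0,0,0,0,0,0,0.2],[0,0,0,0,0,0,0.2],[0,0,0.02,0,0,0,0.2],[0,0,0.04,0,0,0,0.2],[0,0,0.03,0,0,0,0.2],[0.022,-0.05,0,0,0,0,0.2],[0.022,-0.05,0,0,0,0,0.2],[0.022,-0.05,0,0,0,0,0.2]]

```text
time: 13.68
tool_pos: [520.4, 129.0, 123.0]
tcp_rot: [-180.0, -0.0, 0.0]
ft_force: [0.6, 0.1, -0.4]
finger_gap: 51.3
grip_force: 0.0
```

Emit:
arm_command:
  targets:
    - [[0.022,-0.05,0,0,0,0,0.2],[0.022,-0.05,0,0,0,0,0.2],[0.022,-0.05,0,0,0,0,0.2],[0.024,-0.054,0,0,0,0,0.2],[0,0,-0.04,0,0,0,0.2],[0,0,-0.04,0,0,0,0.2],[0,0,-0.02,0,0,0,0.2],[0,0,0,0,0,0,0.2],[0,0,0,0,0,0,0.2],[0,0,0,0,0,0,0.2]]

```text
time: 14.92
tool_pos: [611.5, -73.8, 25.0]
tcp_rot: [180.0, -0.2, 0.0]
ft_force: [-1.2, -0.9, 0.4]
finger_gap: 51.3
grip_force: 0.0
```

```bash
python3 look.py 3
```

```text
(no output)
```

View pics/look3.png

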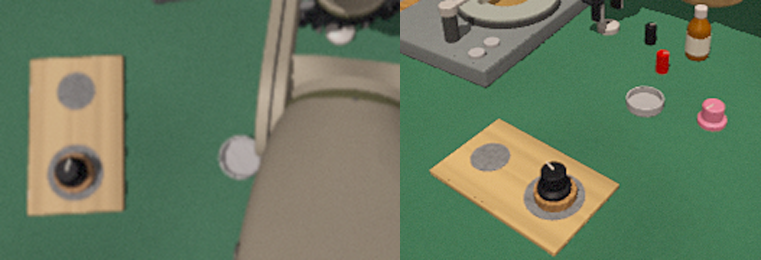

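Knob stands upright in the middle of the cork (top crop (70,172), side (552,180)). Fingers are over the adapter (605,27).

Emit:
arm_command:
  targets:
    - [[0,0,-0.013,0,0,0,0.2],[0,0,-0.01,0,0,0,0.2],[0,0,0,0,0,0,0.2],[0,0,0,0,0,0,0.2],[0,0,0,0,0,0,-0.1],[0,0,0,0,0,0,-0.4],[0,0,0,0,0,0,-0.4],[0,0,0,0,0,0,-0.4]]

```text
time: 16.02
tool_pos: [610.4, -73.8, 0.4]
tcp_rot: [180.0, -0.1, -0.0]
ft_force: [0.6, 0.1, 3.1]
finger_gap: 35.9
grip_force: 30.4
```

Emit:
arm_command:
  targets:
    - [[0,0,0.03,0,0,0,-0.4],[0,0,0.04,0,0,0,-0.4],[0,0,0.02,0,0,0,-0.4],[-0.007,0.05,0,0,0,0,-0.4],[-0.007,0.05,0,0,0,0,-0.4],[-0.007,0.05,0,0,0,0,-0.4],[-0.007,0.05,0,0,0,0,-0.4],[-0.007,0.05,0,0,0,0,-0.4],[-0.007,0.05,0,0,0,0,-0.4],[-0.008,0.0488,0,0,0,0,-0.4]]

```text
time: 17.27
tool_pos: [558.9, 276.5, 88.9]
tcp_rot: [180.0, 0.1, -0.0]
ft_force: [1.0, -0.3, 0.7]
finger_gap: 36.2
grip_force: 30.2
```

Emit:
arm_command:
  targets:
    - [[0,0,-0.03,0,0,0,-0.4],[0,0,-0.03,0,0,0,-0.4],[0,0,-0.012,0,0,0,-0.4],[0,0,0,0,0,0,-0.4],[0,0,0,0,0,0,-0.4],[0,0,-0.009,0,0,0,-0.4],[0,0,0,0,0,0,-0.4],[0,0,0,0,0,0,-0.4],[0,0,0,0,0,0,-0.4]]

```text
time: 18.4
tool_pos: [559.9, 275.1, 9.0]
tcp_rot: [-180.0, -0.0, -0.0]
ft_force: [-0.1, 1.2, 0.1]
finger_gap: 36.2
grip_force: 30.3
```

Emit:
arm_command:
  targets:
    - [[0,0,-0.0005,0,0,0,-0.4],[0,0,0,0,0,0,-0.1],[0,0,0,0,0,0,0.3],[0,0,0,0,0,0,0.3],[0,0,0.02,0,0,0,0.3],[0,0,0.04,0,0,0,0.5],[0,0,0.03,0,0,0,0.6],[-0.025,-0.05,0,0,0,0,0.6],[-0.025,-0.05,0,0,0,0,0.6],[-0.025,-0.05,0,0,0,0,0.6]]

```text
time: 19.65
tool_pos: [484.7, 123.9, 100.0]
tcp_rot: [-180.0, -0.1, 0.0]
ft_force: [0.7, -1.5, 0.6]
finger_gap: 68.2
grip_force: 0.0
```

Emit:
arm_command:
  targets:
    - [[-0.0302,-0.056,0,0,0,0,0.6],[0,0,-0.03,0,0,0,0.6],[0,0,-0.03,0,0,0,0.6],[0,0,-0.01,0,0,0,0.6],[0,0,0,0,0,0,0.6],[0,0,0,0,0,0,0.6],[0,0,0,0,0,0,0.6]]

```text
time: 20.52
tool_pos: [456.2, 70.3, 29.5]
tcp_rot: [-180.0, -0.1, 0.0]
ft_force: [0.1, -1.0, 0.2]
finger_gap: 67.8
grip_force: 0.0
```

```bash
python3 look.py 4; python3 - <<'E'
from h import *
n="side"; x=up(cv2.imread("side4raw.png")[:,:,::-1])
p,A,_=blob(nongreen(x),452,390); print("cap side",plane(n,p,7).round(1),A)
m=(x.min(2)>135)&(x.max(2)-x.min(2)<40); p,A,_=blob(m,285,446); print("adapter side",plane(n,p,8+8).round(1),A)
E
```

```text
cap side [1171.8 -659.7    7. ] 94419.125
adapter side [560.8 274.2  16. ] 238.125
```

View pics/look4.png

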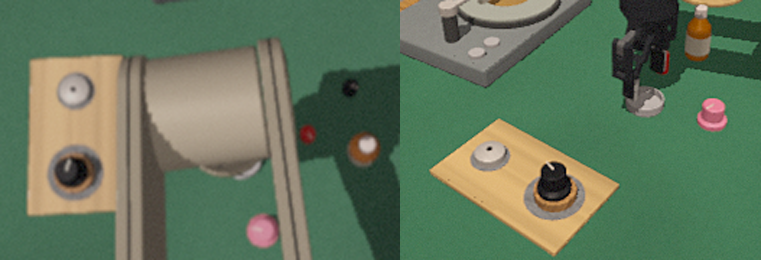

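Adapter sits on the narrow felt (top crop (73,90)) at (560.8,274.2), and the fingers straddle the cap (645,100).

Emit:
arm_command:
  targets:
    - [[0,0,-0.016,0,0,0,0.6],[0,0,-0.011,0,0,0,0.6],[0,0,0,0,0,0,0.6],[0,0,0,0,0,0,0.6],[0,0,0,0,0,0,0.3],[0,0,0,0,0,0,0.1],[0,0,0,0,0,0,0],[0,0,0,0,0,0,0],[0,0,0,0,0,0,0]]

```text
time: 21.75
tool_pos: [455.8, 70.1, 2.2]
tcp_rot: [180.0, -0.1, -0.0]
ft_force: [-2.4, 1.0, 5.0]
finger_gap: 52.7
grip_force: 30.8
```

Emit:
arm_command:
  targets:
    - [[0,0,0.03,0,0,0,0],[0,0,0.05,0,0,0,0],[0,0,0.05,0,0,0,0],[0,0,0.02,0,0,0,0],[0.0094,-0.0473,0,0,0,0,0],[0.0094,-0.0473,0,0,0,0,0],[0.0094,-0.0473,0,0,0,0,0],[0.0094,-0.0473,0,0,0,0,0],[0.0094,-0.0473,0,0,0,0,0],[0.0094,-0.0473,0,0,0,0,0]]

```text
time: 23.0
tool_pos: [511.8, -215.4, 151.6]
tcp_rot: [180.0, -0.0, -0.0]
ft_force: [1.1, 0.1, -0.1]
finger_gap: 52.8
grip_force: 31.7
```

Emit:
arm_command:
  targets:
    - [[0.0094,-0.0473,0,0,0,0,0],[0.0094,-0.0473,0,0,0,0,0],[0,0,-0.04,0,0,0,0],[0,0,-0.05,0,0,0,0],[0,0,-0.03,0,0,0,0],[0,0,-0.01,0,0,0,0],[0,0,0,0,0,0,0],[0,0,0,0,0,0,0],[0,0,0,0,0,0,0]]

```text
time: 24.12
tool_pos: [531.5, -309.1, 23.2]
tcp_rot: [179.9, -0.1, -0.0]
ft_force: [1.2, 0.2, -0.9]
finger_gap: 52.4
grip_force: 31.7
```

Emit:
arm_command:
  targets:
    - [[-0.0005,0,-0.007,0,0,0,0],[0,0,-0.005,0,0,0,0],[0,0,0,0,0,0,0],[0,0,0,0,0,0,0],[0,0,0,0,0,0,0]]

```text
time: 24.75
tool_pos: [529.9, -308.4, 10.1]
tcp_rot: [180.0, 0.0, -0.0]
ft_force: [-4.7, 3.8, 10.4]
finger_gap: 52.8
grip_force: 32.6
```

Emit:
arm_command:
  targets:
    - [[0,0,0,0,0,0,0.3],[0,0,0,0,0,0,0.6],[0,0,0,0,0,0,0.6],[0,0,0.03,0,0,0,0.6],[0,0,0.04,0,0,0,0.3],[0,0,0.04,0,0,0,0],[0,0.05,0,0,0,0,0],[0,0.05,0,0,0,0,0],[0,0.05,0,0,0,0,0],[0.0004,0.05,0,0,0,0,0]]

```text
time: 26.0
tool_pos: [530.1, -106.8, 119.3]
tcp_rot: [-180.0, -0.0, -0.0]
ft_force: [-0.2, -0.4, 0.3]
finger_gap: 42.6
grip_force: 0.0
```

Emit:
arm_command:
  targets:
    - [[0,0.0297,0,0,0,0,0],[0,0,-0.04,0,0,0,0],[0,0,-0.03,0,0,0,0],[0,0,0,0,0,0,0],[0,0,0,0,0,0,0],[0,0,0,0,0,0,0]]

```text
time: 26.75
tool_pos: [531.7, -79.1, 51.2]
tcp_rot: [180.0, -0.2, -0.0]
ft_force: [0.1, -0.5, -0.1]
finger_gap: 43.0
grip_force: 0.0
```

```bash
python3 - <<'E'
from h import *
for n in CM: cv2.imwrite(f"{n}5raw.png",viewer.snapshot(n)[:,:,::-1])
b=cv2.imread("side5raw.png")[140:260,240:380]; a=cv2.imread("top5raw.png")[140:260,250:430]
cv2.imwrite("pics/look5.png",np.hstack([cv2.resize(a,(450,300),interpolation=2),cv2.resize(b,(350,300),interpolation=2)]))
E
```

```text
(no output)
```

View pics/look5.png

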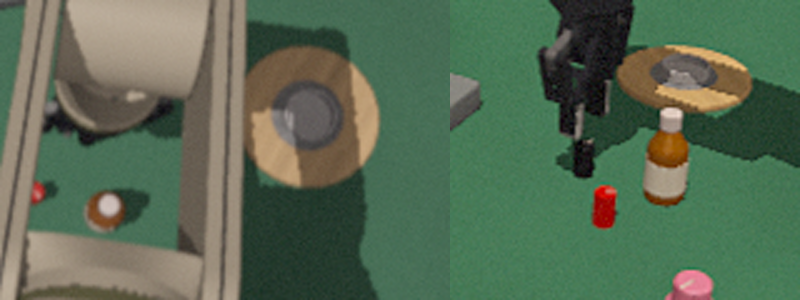

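Cap lies in the round board's felt (top crop (308,117)). Fingers are above the small black knob (583,157) and clear of red and the bottle.

Emit:
arm_command:
  targets:
    - [[-0.001,0,-0.017,0,0,0,0],[0,0,-0.016,0,0,0,0],[0,0,0,0,0,0,0],[0,0,0,0,0,0,0],[0,0,0,0,0,0,-0.4],[0,0,0,0,0,0,-0.7],[0,0,0,0,0,0,-0.7],[0,0,0,0,0,0,-0.7],[0,0,0,0,0,0,-0.7]]

```text
time: 27.98
tool_pos: [529.8, -78.8, 16.9]
tcp_rot: [180.0, -0.1, -0.0]
ft_force: [-1.2, -0.4, 6.2]
finger_gap: 18.5
grip_force: 29.7
```

Emit:
arm_command:
  targets:
    - [[0,0,0.03,0,0,0,-0.7],[0,0,0.04,0,0,0,-0.7],[0,0,0.03,0,0,0,-0.7],[0,-0.05,0,0,0,0,-0.7],[0,-0.05,0,0,0,0,-0.7],[0,-0.05,0,0,0,0,-0.7],[0,-0.05,0,0,0,0,-0.7],[0.0005,-0.0297,0,0,0,0,-0.7],[0,0,-0.03,0,0,0,-0.7],[0,0,0,0,0,0,-0.7]]

```text
time: 29.22
tool_pos: [527.3, -307.1, 82.8]
tcp_rot: [-179.8, 0.3, -0.1]
ft_force: [0.1, -0.0, -0.7]
finger_gap: 18.4
grip_force: 29.6
```

Emit:
arm_command:
  targets:
    - [[0,0,-0.015,0,0,0,-0.7],[0,0,0,0,0,0,-0.7],[0,0,0,0,0,0,-0.7]]

```text
time: 29.6
tool_pos: [530.1, -308.1, 71.8]
tcp_rot: [180.0, -0.0, 0.0]
ft_force: [0.1, 0.2, 0.2]
finger_gap: 18.6
grip_force: 29.6
```

```bash
python3 - <<'E'
from h import *
for n in CM: cv2.imwrite(f"{n}6raw.png",viewer.snapshot(n)[:,:,::-1])
b=cv2.imread("side6raw.png")[120:220,270:400]; a=cv2.imread("top6raw.png")[140:260,300:440]
cv2.imwrite("pics/look6.png",np.hstack([cv2.resize(a,(350,300),interpolation=2),cv2.resize(b,(390,300),interpolation=2)]))
E
```

```text
(no output)
```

View pics/look6.png

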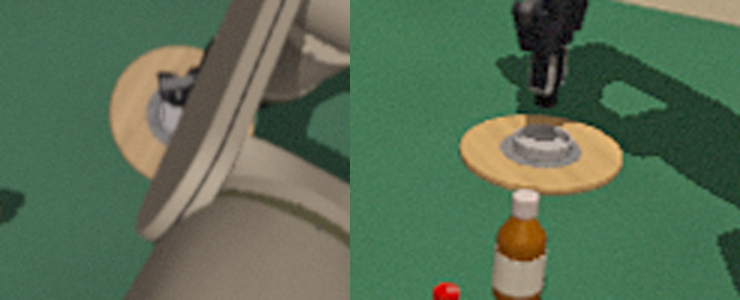

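Knob is held over the cap (side crop (545,105), cap (541,143)). Lowering it in.

Emit:
arm_command:
  targets:
    - [[0,-0.0005,-0.02,0,0,0,-0.7],[0,0,-0.015,0,0,0,-0.7],[0,0,-0.007,0,0,0,-0.7],[0,0,0,0,0,0,-0.7],[0,0,0,0,0,0,-0.7],[0,0,0,0,0,0,-0.7],[0,0,0,0,0,0,-0.7]]

```text
time: 30.58
tool_pos: [529.7, -308.8, 29.2]
tcp_rot: [-180.0, 0.0, -0.0]
ft_force: [-0.2, 0.4, -1.3]
finger_gap: 18.4
grip_force: 29.7
```

Emit:
arm_command:
  targets:
    - [[0,0,-0.0008,0,0,0,-0.7],[0,0,0,0,0,0,-0.7],[0,0,0,0,0,0,-0.7]]

```text
time: 30.95
tool_pos: [529.8, -308.8, 28.5]
tcp_rot: [-180.0, 0.0, -0.0]
ft_force: [-0.2, 0.6, -0.2]
finger_gap: 18.1
grip_force: 29.7
```

Emit:
arm_command:
  targets:
    - [[0,0,-0.0005,0,0,0,-0.7],[0,0,0,0,0,0,-0.5],[0,0,0,0,0,0,-0.2],[0,0,0,0,0,0,0.1],[0,0,0,0,0,0,0.1],[0,0,0.02,0,0,0,0.1],[0,0,0.04,0,0,0,0.1],[0,0,0.05,0,0,0,0.1],[0,0,0.05,0,0,0,0.1],[-0.03,-0.03,0.02,0,0,0,0.1]]

```text
time: 32.2
tool_pos: [502.6, -338.8, 214.5]
tcp_rot: [179.7, -0.4, 0.2]
ft_force: [0.1, 0.1, -0.2]
finger_gap: 47.0
grip_force: 0.0
```

Emit:
arm_command:
  targets:
    - [[-0.035,-0.027,0,0,0,0,0.1],[-0.035,-0.027,0,0,0,0,0.1],[-0.035,-0.027,0,0,0,0,0.1],[-0.035,-0.027,0,0,0,0,0.1],[-0.035,-0.027,0,0,0,0,0.1],[-0.035,-0.027,0,0,0,0,0.1],[-0.035,-0.027,0,0,0,0,0.1],[-0.035,-0.027,0,0,0,0,0.1],[0,0,0,0,0,0,0.1],[0,0,0,0,0,0,0.1]]

```text
time: 33.45
tool_pos: [220.0, -554.8, 209.1]
tcp_rot: [180.0, -0.0, -0.0]
ft_force: [0.0, 0.4, -1.3]
finger_gap: 46.9
grip_force: 0.0
```

```bash
python3 - <<'E'
from h import *
for n in CM: cv2.imwrite(f"{n}7raw.png",viewer.snapshot(n)[:,:,::-1])
b=cv2.imread("side7raw.png")[120:340,120:400]; a=cv2.imread("top7raw.png")[140:270,110:430]
cv2.imwrite("pics/look7.png",np.vstack([cv2.resize(a,(640,260),interpolation=2),cv2.resize(b,(420,330),interpolation=2)[:, :] if 0 else cv2.copyMakeBorder(cv2.resize(b,(420,330),interpolation=2),0,0,0,220,0)]))
T,Sd=[up(cv2.imread(f"{n}7raw.png")[:,:,::-1]) for n in("top","side")]
dk=lambda x:x.max(2)<75
for k,a,b in(("lknob",(228,366),(355,470)),("sknob",(583,285),(521,252))):
    p,A,_=blob(dk(T),*a);q,A2,_=blob(dk(Sd),*b);P,g=tri(p,q);print(k,P.round(1),g.round(1),A,A2)
lt=lambda x:(x.min(2)>130)&(x.max(2)-x.min(2)<40)
p,A,_=blob(lt(T),231,303);q,A2,_=blob(lt(Sd),285,446);P,g=tri(p,q);print("adapter",P.round(1),g.round(1),A,A2)
E
```

```text
lknob [453.9 278.4  27.7] 2.2 159.0 466.96875
sknob [ 528.2 -307.4   30.2] 0.1 46.78125 68.0
adapter [558.5 276.5  19.2] 0.5 179.375 235.125
```

View pics/look7.png

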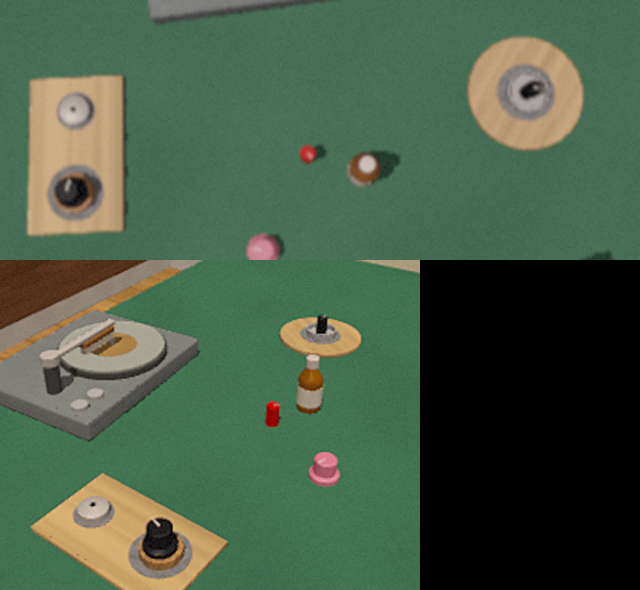

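Everything is in place. The large knob stands upright on the cork in the wide felt (71,190), the adapter is on the narrow felt (74,110), and the small knob is upright in the cap (527,90). Each is within about 2 mm of its spot, and the bystanders look untouched.

```bash
python3 -c "
from bench import job; print(job.hand_in())"
```

```text
the job is handed in; nothing more can be done
None
```

Both kits are made up as asked and the job is handed in at about 33.5 s of the 128 s allowed; in the last pictures the large knob, adapter and small knob measured within about 2 mm of their places, the cork pad and cap were checked by eye only, and the bystanders and look-alikes appeared unmoved.

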